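Draw out an egg rack's telescoping handle and hold the rack over its pot

TASK

The four eggs in the open pot are done and have to come out. Squeeze in the button on the side of the egg rack's handle and, with the rack still standing in the pot, draw the handle up past its first stop to its second and last stop, then let the button spring back out there so that the handle locks. Now lift the rack level by the locked handle, keeping off the button, until its feet are a little above the rim of the pot, and finish holding it there over the pot so that it drips back in, every egg in its cup and everything else left where it stands.

Things in the scene. Friction and masses are not known exactly. Their poses are not given: they have to be found in the camera images.
- rack: loose wire egg rack, steel, 170 mm across, 0.68 kg with eggs, standing in the open pot; four egg cups 54 mm from its middle, on the diagonals between its x and y axes; egg tops 66 mm over the feet. In its middle a tube, 18 mm across, its top 88 mm over the feet. Origin: middle of the rack, at the underside of its feet; z up along the tube; y points to the side of the handle with the button.
- handle_grip (a point): centre of the black grip of the telescoping handle: a rounded block 26 mm along the rack's x, 34 along its y, 32 high, on a 14 mm post that slides up out of the rack's tube and cannot turn in it. With the handle in, it is 106 mm straight above the rack's origin (38 mm above the pot's rim); it rises along the rack's z as the handle is drawn out. Axes as the rack's.
- handle (a joint): how far the handle is drawn out, m: 0 in (start), first stop 0.032, second and last stop 0.064 (end at 0.0645). At each the button's spring tooth falls into a window of the tube and locks, with 1 mm play; it slides only while the button is more than 3 mm in, and runs past the first stop if that is kept in. Sliding takes 1.5 to 2 N, so the rack stays down; pulled on past the end it lifts the rack.
- release_face (a point): middle of the outer face of the bare-metal release button, 14 mm wide and 19 mm high, which stands 6 mm out of the +y side of the grip: 23 mm from the grip's centre along the rack's +y while out, at the same height. The -y side of the grip and its two x sides (26 mm apart) are plain.
- release (a joint): how far the button is pressed in (towards the rack's -y), m: 0 out (start), 0.005 fully in. Its spring starts at 4 N and takes 8 N fully in; let go, it springs out. Gripping the grip along the rack's y with 15 N or more, one finger on the button and one on the plain side opposite, presses it fully; a grip across the two x sides does not touch it.
- pot: the open steel pot with the rack in it: 200 mm across (205 at the rim), 194 inside, 72 high, inner floor 4 mm over its underside, about 1.6 kg, loose on one of the two front burner grates (45 mm high). Two loop handles reach 130 mm from its middle along its x axis, below the rim. Origin: centre of its underside, z up.
- pot_rim (a point): centre of the pot's mouth at the height of the rim, 72 mm over the pot's underside. A microwave hangs over the back burners: its front is at x = 0.56 m, its upright door handle (y = -0.24) at x = 0.51, its underside 0.58 m over the cooktop; keep wrist and arm in front of it, also while travelling from side to side.
- egg_0: brown hen's egg, 44 mm across and 56 mm long, about 58 g, loose, standing blunt end down in a cup of the rack, at (+38, +38) mm in the rack's frame. Origin: its lower end, which is 10 mm over the rack's feet; z towards its pointed end.
- egg_1: brown hen's egg, 44 mm across and 56 mm long, about 58 g, loose, standing blunt end down in a cup of the rack, at (-38, +38) mm in the rack's frame. Origin: its lower end, which is 10 mm over the rack's feet; z towards its pointed end.
- egg_2: brown hen's egg, 44 mm across and 56 mm long, about 58 g, loose, standing blunt end down in a cup of the rack, at (-38, -38) mm in the rack's frame. Origin: its lower end, which is 10 mm over the rack's feet; z towards its pointed end.
- egg_3: brown hen's egg, 44 mm across and 56 mm long, about 58 g, loose, standing blunt end down in a cup of the rack, at (+38, -38) mm in the rack's frame. Origin: its lower end, which is 10 mm over the rack's feet; z towards its pointed end.
- lidded_pot: bystander: a smaller steel pot, 166 mm across, with its lid on and a black knob (101 mm high in all), on the other front burner grate. Origin: centre of its underside.
- kitchen_timer: bystander: round cream wind-up timer, 68 mm across, 54 mm high, on the cooktop between the two front burners. Origin: centre of its underside.
- salt_shaker: bystander: salt shaker, 44 mm across, 90 mm high, between the burners. Origin: centre of its underside.
- spice_jar: bystander: glass spice jar with black cap, 44 mm across, 107 mm high, between the burners. Origin: centre of its underside.
- teaspoon: bystander: steel teaspoon, 130 mm long, lying between the burners. Origin: its middle, on the surface.

How it is judged (in metres and radians):
On the way, in this order (a step that is already met when the one before it is completed fails the run):
1. the release button is squeezed in while the handle is still pushed in (value of joint release above 0.0032 m and value of joint handle below 0.012 m), for 0.1 s.
2. the handle is drawn out to its second stop with the rack still standing in the pot (value of joint handle above 0.0615 m and z of rack in the frame of pot below 0.016 m and horizontal distance between rack and pot below 0.03 m), for 0.1 s.
3. the button is out again and the handle is locked at the second stop, the rack still in the pot (all of step 2 and value of joint release below 0.0015 m), for 0.2 s.
At the end, for the whole second after the job is handed in: Held in the fingers only: rack level (0.2 rad), still, feet 3 to 80 mm above the rim, within 50 mm of the pot's middle; handle over 61.5 mm out, button out (under 1.5 mm in); eggs in their cups; pot within 40 mm of its place, other things within 25 mm (value of joint handle above 0.0615 m and value of joint release below 0.0015 m and z of rack in the frame of pot_rim between 0.003 and 0.08 m and horizontal distance between rack and pot below 0.05 m and angle between rack's own z axis and vertical below 0.2 rad and contact force between rack and the fingers above 3 N and contact force between rack and pot below 0.1 N and linear speed of rack below 0.03 m/s and z of egg_0 in the frame of rack between 0.003 and 0.025 m and distance between egg_0 and rack between 0.042 and 0.068 m and z of egg_1 in the frame of rack between 0.003 and 0.025 m and distance between egg_1 and rack between 0.042 and 0.068 m and z of egg_2 in the frame of rack between 0.003 and 0.025 m and distance between egg_2 and rack between 0.042 and 0.068 m and z of egg_3 in the frame of rack between 0.003 and 0.025 m and distance between egg_3 and rack between 0.042 and 0.068 m and angle between pot's own z axis and vertical below 0.1 rad and distance of pot from where it was at the start of the episode below 0.04 m and distance of each of lidded_pot, kitchen_timer, salt_shaker, spice_jar, teaspoon from where it was at the start of the episode below 0.025 m); the arm keeps its last pose, push and grip.
It fails at once if an egg comes out of its cup (distance between any of egg_0, egg_1, egg_2, egg_3 and rack above 0.085 m).
It fails at once if the rack is tipped (angle between rack's own z axis and vertical above 0.35 rad).
It fails at once if the pot is pushed or lifted off its place (distance of pot from where it was at the start of the episode above 0.05 m or angle between pot's own z axis and vertical above 0.2 rad).
It fails at once if a bystander is pushed about or knocked over (distance of any of lidded_pot, kitchen_timer, salt_shaker, spice_jar, teaspoon from where it was at the start of the episode above 0.03 m or angle between any of lidded_pot, kitchen_timer, salt_shaker, spice_jar, teaspoon's own z axis and vertical above 0.35 rad).
It also fails if it takes over 51 s, if anything falls off the work surface, if the arm or the gripper's body presses on something with over 40 N, if the wrist force passes 120 N, or if a joint passes its speed limit or range.

ROBOT

A 6-joint arm with a two-finger parallel gripper is mounted at the origin on a cart in front of the work surface, level with it; the furniture and walls round the work are solid. World frame = base frame: x ahead of the robot, y to its left, z up, the work surface at z = 0. Lengths are in m, angles in degrees, forces in N, time in s.
With the tool pointing down it reaches from about 0.4 to 0.825 m from the base axis. Payload 7 kg.
Tool frame: the origin (TCP) lies on the centre line of the jaws, within the pads' length; the fingertips stand 19 mm ahead of it and the grasp point (between the pads) is the TCP; z points along the fingers, y is the line along which they close (so a half turn about z gives the same grasp; the last joint's range is limited). The gripper opens to 88 mm and grips with 3 to 60 N. Pads are 19 mm wide; open, the fingers measure 130 mm over their backs; the gripper's body (78 mm by 193 mm) begins 47 mm behind the grasp point.
Start: joints at [-58.837, 20.546, 0.682, 0, -70.136, -16.507], TCP at [0.171, -0.653, 0.246] pointing down, gripper open.
Joint ranges: [-176.03, 176.03], [-82.01, 121.73], [-58.28, 71.71], [-173.87, 95.51], [-174.79, -0.11], [-173.66, 173.66]. Speed limits (degrees/s): [136.94, 136.94, 172.46, 180, 180, 180].

INTERFACE

Orientations are given as [roll, pitch, yaw] about the fixed x, y, z axes, in that order (R = Rz(yaw) Ry(pitch) Rx(roll)).
In Python, from plant import get_state, capture, close_job gives the robot as it stands.
- The arm moves only by the tool apply_moves, never from a script. Its argument "targets" is a list of rows, each a list of 7 numbers: the opening, from 0 (shut) to 1 (fully open), then the shift along the tool's x, y, z normalised to -1 to 1, where 1 is 1000 mm, then the turn, a rotation vector about the tool's x, y, z normalised to -1 to 1, where 1 is 90 degrees. In form: [[claw, tx, ty, tz, ax, ay, az], ...]. A call has 1 to 20 rows; each row shifts and turns the commanded pose from where the row before left it, along the tool's axes as they then stand; what a row does not reach is not made up. A row lasts 1/12 s, in which the tool goes at most 41.7 mm and 7.16 degrees, less where a joint would pass 70% of its speed; a pose out of reach is approached as far as the arm can. A call with a number of a shift or a turn outside -1 to 1 is refused whole. A call with a gripper value outside its range is refused whole. The fingers move at their own pace and stop on an object; "newtons" is the grip in N (left out, the last holds). Time passes only in rows, so rows that do not move let the fingers close. It gives the time, the measured TCP pose, the force, the opening and the grip force at its end, in the units of the state.
- get_state(): the state, without advancing time (a new reading comes with each control period).
- capture(name): name is "side" or "top"; returns a dict with "frame" (384x512x3 uint8, red, green, blue), "range_z" (384x512 float32, m along the optical axis (not along the pixel's ray), 0 where there is no reading), "camera_matrix" (3x3 intrinsics, pixels), "k1" (the pictures are not rectified: a ray, as slopes to the right and down, at radius r is drawn at 1 + k1 r^2 times it, then the intrinsics apply), "T" (4x4, takes a point from camera to world coordinates). Camera axes: x right, y down, z forward; pixel columns grow to the right and rows downward; lengths in m; the calibration is good to about 2 mm. A picture is of the moment at which its call begins.
- close_job(): hands the job in; it is judged then, once.
The state is a dict: "time_s": time; "joints": joint angles; "qd": joint speeds; "joint_torque": joint torques, N m; "tcp_pos": TCP position; "eef_rot": TCP orientation; "contact_force": force on the tool from outside, world axes, zero at the start; "moment": the same for the moment, N m; "gripper_width": finger opening in m; "gripper_force": force on a finger pad.
Only numpy, scipy, OpenCV 4.12 (cv2) and the standard library are available. Lean on these libraries where they do the work, as an engineer would, in place of code of your own. Each camera call takes 0.05 s, during which the arm holds its last target. There are 200 camera calls.

## Working session

There is one attempt and no reset: what is moved stays moved. The work goes in short steps, Python scripts to look and compute and a tool call to move; the robot and the scene stay as the last step left them, time stands still between calls to the robot, and variables do not carry over. Pictures are saved under pics/ and viewed, at most 10 in all, crops included, and the job is handed in when it is done.

Besides the shell and the picture viewer there is one more tool, called after "Emit:" by a JSON object that holds its "api" and its "payload", one argument or row to a line. apply_moves: Moves the arm, as the interface text tells. Scaled input: -1 to 1 covers 1000 mm each way for a shift and 90 degrees each way for a turn. Its arguments: {"type":"object","properties":{"targets":{"type":"array","items":{"type":"array","items":{"type":"number"}}},"newtons":{"type":"number"}},"required":["targets"]}

```bash
mkdir -p pics; ls; cat > h.py <<'E'
import numpy as np,cv2
from plant import get_state,capture,close_job
def cloud(c):
    K=c['camera_matrix'];h,w=c['range_z'].shape
    v,u=np.mgrid[:h,:w]
    x=(u-K[0,2])/K[0,0];y=(v-K[1,2])/K[1,1]
    a,b=x.copy(),y.copy()
    for _ in range(10):
        s=1+c['k1']*(a*a+b*b);a,b=x/s,y/s
    z=c['range_z'];P=np.stack([a*z,b*z,z],-1)
    return P@c['T'][:3,:3].T+c['T'][:3,3]
E
python3 - <<'E'
from h import *
for n in('top','side'):
    c=capture(n);cv2.imwrite(f'pics/{n}0.png',cv2.resize(c['frame'][:,:,::-1],(800,600)));np.savez(f'{n}0.npz',P=cloud(c),**c)
    print(n,c['T'].round(3).tolist(),c['k1'],c['camera_matrix'][0])
print(get_state())
E
```

```text
pics
top [[0.015, -0.983, 0.181, 0.292], [-1.0, -0.015, 0.003, -0.033], [0.0, -0.181, -0.983, 1.068], [0.0, 0.0, 0.0, 1.0]] -0.03997393687611536 [465.02776593   0.         257.39012289]
side [[-0.706, -0.482, 0.518, -0.184], [-0.708, 0.499, -0.5, 0.575], [-0.018, -0.72, -0.694, 0.969], [0.0, 0.0, 0.0, 1.0]] -0.14199703320385557 [462.79374995   0.         260.16246199]
{'time_s': 0.1, 'joints': array([-5.88359627e+01,  2.05882369e+01,  6.38257596e-01, -1.67594686e-02,
       -7.01352876e+01, -1.65062445e+01]), 'qd': array([-0.05392099, -0.1163831 ,  0.11539309,  0.00749991, -0.00202981,
       -0.03276857]), 'joint_torque': array([-1.98026522e-03, -5.84163058e+01,  2.93750721e+01,  7.01541245e+00,
        1.01615384e-02, -8.98678900e-05]), 'tcp_pos': array([ 0.17066481, -0.65264497,  0.24470338]), 'eef_rot': array([ 1.79913770e+02, -9.12173457e-03, -1.65347907e+02]), 'contact_force': array([-0.6543779 ,  0.33195734, -0.61174966]), 'moment': array([ 0.07649448, -0.03918151, -0.01888015]), 'gripper_force': 0.0, 'gripper_width': 0.08778962516064413}
```

View pics/top0.png

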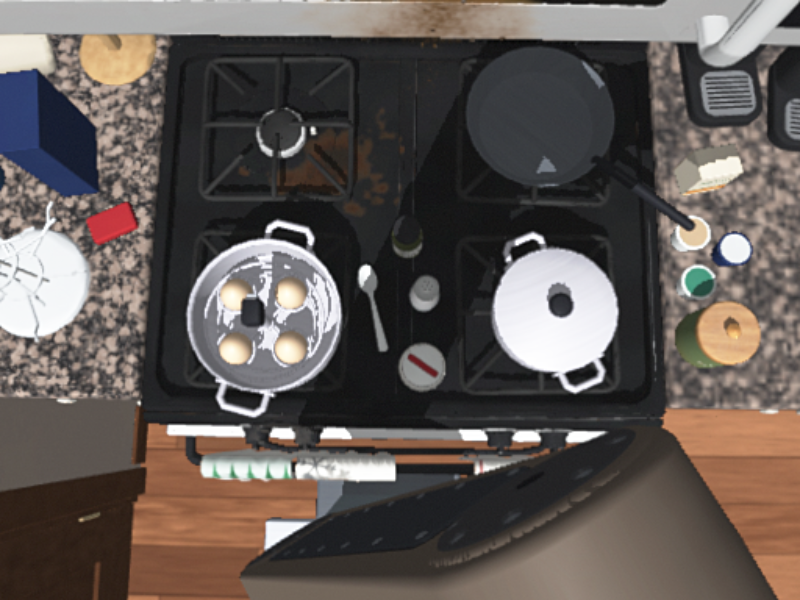

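View pics/side0.png

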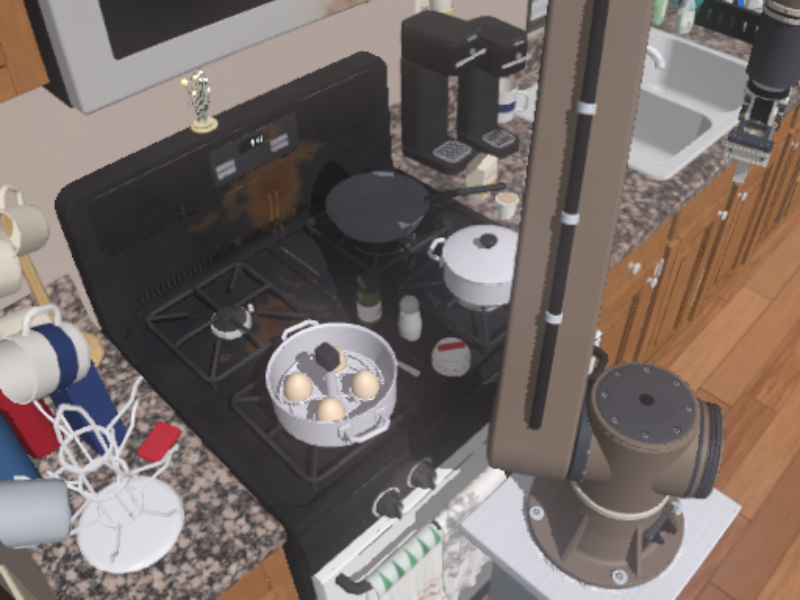

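The open pot is at left in the top view (centre ≈ (265,312)), with eggs at (237,294), (291,292), (235,349), (290,347) and the grip at (252,310). Next I'll locate them and find the button side.

```bash
python3 - <<'E'
from h import *
t=np.load('top0.npz');s=np.load('side0.npz')
P=t['P']
k=.64
for (u,v) in [(237,294),(291,292),(290,347),(235,349)]:
    p=P[int(v*k)-12:int(v*k)+13,int(u*k)-12:int(u*k)+13].reshape(-1,3)
    p=p[(p[:,2]>.085)&(p[:,2]<.125)]
    # sphere-ish fit to egg upper half: centroid of top 6mm
    q=p[p[:,2]>p[:,2].max()-.008]; print('egg',q.mean(0).round(4),len(q),p[:,2].max().round(4))
for n,d in(('top',t),('side',s)):
    Q=d['P'].reshape(-1,3);m=(Q[:,2]>.135)&(Q[:,2]<.2)&(abs(Q[:,0]-.5)<.2)&(abs(Q[:,1]-.28)<.15)
    q=Q[m];print(n,len(q),q.min(0).round(4),q.max(0).round(4),q.mean(0).round(4))
    q2=q[q[:,2]>q[:,2].max()-.006];print(' top',q2.mean(0).round(4),len(q2),cv2.minAreaRect((q2[:,:2]*1000).astype(np.float32)))
    Q3=Q[(Q[:,2]>.108)&(Q[:,2]<.122)&(abs(Q[:,0]-.45)<.2)&(abs(Q[:,1]-.28)<.16)]
    # rim circle fit
    from scipy.optimize import least_squares
    r=np.hypot(*(Q3[:,:2]-Q3[:,:2].mean(0)).T);Q4=Q3[(r>.085)&(r<.115)]
    f=least_squares(lambda x:np.hypot(Q4[:,0]-x[0],Q4[:,1]-x[1])-x[2],[*Q4[:,:2].mean(0),.1],loss='soft_l1',f_scale=.002);print(' rim',f.x.round(4),len(Q4))
a=cv2.resize(t['frame'][180:220,145:180,::-1],(400,457),interpolation=cv2.INTER_CUBIC)
b=cv2.resize(s['frame'][210:250,190:230,::-1],(400,457),interpolation=cv2.INTER_CUBIC)
cv2.imwrite('pics/c1.png',np.hstack([a,b]))
E
```

```text
egg [0.4603 0.198  0.1127] 64 0.1187
egg [0.463  0.1245 0.112 ] 98 0.1169
egg [0.3896 0.1204 0.1118] 102 0.1167
egg [0.3865 0.1948 0.112 ] 95 0.1173
top 326 [0.4078 0.1454 0.1433] [0.6263 0.43   0.1977] [0.4337 0.1895 0.168 ]
 top [0.6263 0.4299 0.1977] 1 ((626.2883911132812, 429.9370422363281), (0.0, 0.0), 0.0)
 rim [0.4401 0.2024 0.0971] 239
side 268 [0.403  0.1461 0.1354] [0.5381 0.4299 0.1795] [0.4271 0.1973 0.1641]
 top [0.4895 0.4225 0.1765] 24 ((481.2399597167969, 423.8733215332031), (12.777359962463379, 114.00348663330078), 88.73977661132812)
 rim [0.4267 0.1596 0.098 ] 187
```

View pics/c1.png

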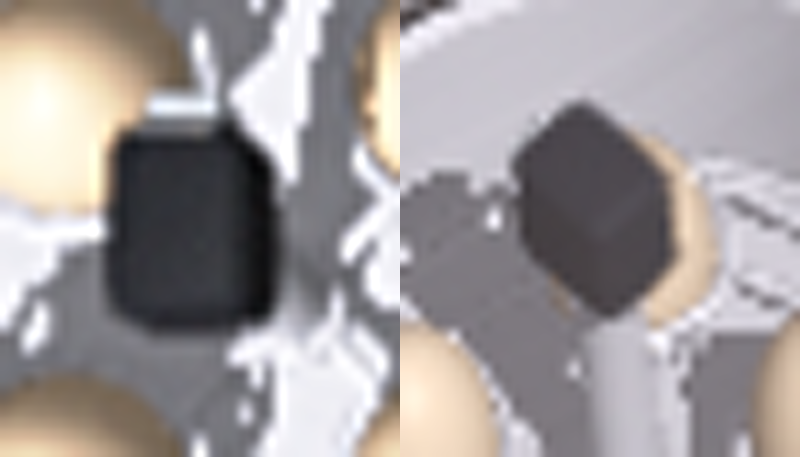

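The button faces the far side (bright strip at crop (180,110)), so rack +y is about world +x. I'll refine the grip position.

```bash
python3 - <<'E'
from h import *
for n in('top','side'):
    d=np.load(n+'0.npz');Q=d['P'].reshape(-1,3);q=Q[(abs(Q[:,0]-.425)<.035)&(abs(Q[:,1]-.16)<.035)&(Q[:,2]>.125)&(Q[:,2]<.19)]
    zt=np.percentile(q[:,2],95);g=q[q[:,2]>zt-.004]
    print(n,len(q),zt.round(4),g.mean(0).round(4),g.min(0).round(4),g.max(0).round(4),cv2.minAreaRect((g[:,:2]*1000).astype(np.float32)))
    print(np.percentile(q,[1,5,95,99],axis=0).round(4).tolist())
s=get_state();T=s['tcp_pos'];print(s['tcp_pos'],s['eef_rot'])
E
```

```text
top 287 0.1726 [0.425  0.1595 0.1707] [0.4089 0.1465 0.1687] [0.441  0.1717 0.1756] ((424.97955322265625, 160.23471069335938), (31.72547149658203, 23.97045135498047), 7.817916393280029)
[[0.4079, 0.1462, 0.1451], [0.4086, 0.1467, 0.1513], [0.4437, 0.17, 0.1726], [0.4479, 0.1714, 0.1736]]
side 243 0.1722 [0.4214 0.1601 0.1704] [0.4033 0.1485 0.1682] [0.4369 0.1721 0.1734] ((420.2752380371094, 159.4203643798828), (33.0835075378418, 23.322574615478516), 3.7483320236206055)
[[0.4044, 0.1468, 0.1268], [0.4055, 0.1494, 0.1398], [0.4359, 0.1727, 0.1722], [0.4432, 0.1735, 0.1729]]
[ 0.17066481 -0.65264497  0.24470338] [ 1.79913770e+02 -9.12173457e-03 -1.65347907e+02]
```

```bash
cat >> h.py <<'E'
from scipy.spatial.transform import Rotation as R
def plan(wp,claw):  # wp: list of (pos,yaw,n rows), from the present pose; tool down
    s=get_state();p=s['tcp_pos'].copy();O=R.from_euler('xyz',s['eef_rot'],degrees=True);rows=[]
    for q,y,n in wp:
        goal=R.from_euler('xyz',[180,0,y],degrees=True);q=np.array(q)
        for i in range(n):
            d=O.inv().apply((q-p)/(n-i));w=(O.inv()*goal).as_rotvec(degrees=True)/(n-i)
            d=np.round(d,3);w=np.round(w/90,3);rows.append([claw,*(d+0.).tolist(),*(w+0.).tolist()])
            p=p+O.apply(d);O=O*R.from_rotvec(w*90,degrees=True)
    print(*rows,sep=',\n')
E
python3 - <<'E'
from h import *
pts=[]
for i in range(1,28):
    f=i/27;a=np.deg2rad(-75.3+f*95.9);r=.45+.225*max(0,1-f/.4)**1.0
    pts.append(((r*np.cos(a),r*np.sin(a),.245),-165.3+78.3*f,1))
pts.append(((.4235,.1595,.245),-87,2))
plan(pts,1)
E
```

```text
[1, -0.041, 0.022, 0.0, 0.001, 0.0, -0.033],
[1, -0.039, 0.022, 0.0, 0.0, 0.0, -0.032],
[1, -0.037, 0.023, 0.0, 0.0, 0.0, -0.032],
[1, -0.036, 0.023, 0.0, 0.0, 0.0, -0.032],
[1, -0.035, 0.024, 0.0, 0.0, 0.0, -0.033],
[1, -0.032, 0.024, 0.0, 0.0, 0.0, -0.032],
[1, -0.032, 0.024, 0.0, 0.0, 0.0, -0.032],
[1, -0.029, 0.024, 0.0, 0.0, 0.0, -0.032],
[1, -0.028, 0.024, 0.0, 0.0, 0.0, -0.033],
[1, -0.027, 0.025, 0.0, 0.0, 0.0, -0.032],
[1, -0.026, 0.02, 0.0, 0.0, 0.0, -0.032],
[1, -0.027, 0.005, 0.0, 0.0, 0.0, -0.032],
[1, -0.028, 0.004, 0.0, 0.0, 0.0, -0.032],
[1, -0.027, 0.005, 0.0, 0.0, 0.0, -0.033],
[1, -0.028, 0.006, 0.0, 0.0, 0.0, -0.032],
[1, -0.027, 0.005, 0.0, 0.0, 0.0, -0.032],
[1, -0.027, 0.006, 0.0, 0.0, 0.0, -0.032],
[1, -0.027, 0.006, 0.0, 0.0, 0.0, -0.033],
[1, -0.027, 0.007, 0.0, 0.0, 0.0, -0.032],
[1, -0.028, 0.007, 0.0, 0.0, 0.0, -0.032],
[1, -0.026, 0.007, 0.0, 0.0, 0.0, -0.032],
[1, -0.027, 0.007, 0.0, 0.0, 0.0, -0.032],
[1, -0.027, 0.008, 0.0, 0.0, 0.0, -0.033],
[1, -0.027, 0.008, 0.0, 0.0, 0.0, -0.032],
[1, -0.026, 0.008, 0.0, 0.0, 0.0, -0.032],
[1, -0.027, 0.009, 0.0, 0.0, 0.0, -0.032],
[1, -0.026, 0.009, 0.0, 0.0, 0.0, -0.033],
[1, -0.001, -0.001, 0.0, 0.0, 0.0, 0.0],
[1, 0.0, -0.001, 0.0, 0.0, 0.0, 0.0]
```

Emit:
{"api": "apply_moves", "payload": {
  "targets": [
    [1,-0.036,0.02,0,0,0,-0.032],
    [1,-0.036,0.02,0,0,0,-0.032],
    [1,-0.035,0.02,0,0,0,-0.032],
    [1,-0.034,0.022,0,0,0,-0.032],
    [1,-0.033,0.023,0,0,0,-0.032],
    [1,-0.032,0.024,0,0,0,-0.032],
    [1,-0.032,0.024,0,0,0,-0.032],
    [1,-0.029,0.024,0,0,0,-0.032],
    [1,-0.028,0.024,0,0,0,-0.032],
    [1,-0.027,0.025,0,0,0,-0.032],
    [1,-0.026,0.02,0,0,0,-0.032],
    [1,-0.027,0.005,0,0,0,-0.032],
    [1,-0.028,0.004,0,0,0,-0.032]
  ]
}}

```text
time_s: 1.18
tcp_pos: [0.3844, -0.2313, 0.2458]
eef_rot: [-180.0, 0.0, -127.7]
contact_force: [-0.5, -0.8, -0.5]
gripper_width: 0.0878
gripper_force: 0.0
```

```bash
python3 - <<'E'
from h import *
s=get_state();p=s['tcp_pos'];a0=np.arctan2(p[1],p[0]);r0=np.hypot(*p[:2]);print(s['joints'])
pts=[]
for i in range(1,16):
    f=i/15;a=a0+f*(np.arctan2(.1595,.4235)-a0);r=r0+f*(.4525-r0)
    pts.append(((r*np.cos(a),r*np.sin(a),.245),-127.7+40.7*f,1))
plan(pts,1)
E
```

```text
[-5.72844509e+00 -1.44041798e+00 -2.63552257e+01 -9.29049385e-03
 -6.50387183e+01 -3.19972651e+01]
[1, -0.027, 0.004, 0.001, 0.0, 0.0, -0.03],
[1, -0.026, 0.004, 0.0, 0.0, 0.0, -0.031],
[1, -0.027, 0.004, 0.0, 0.0, 0.0, -0.03],
[1, -0.027, 0.005, 0.0, 0.0, 0.0, -0.03],
[1, -0.026, 0.005, 0.0, 0.0, 0.0, -0.03],
[1, -0.027, 0.005, 0.0, 0.0, 0.0, -0.03],
[1, -0.026, 0.006, 0.0, 0.0, 0.0, -0.03],
[1, -0.027, 0.006, 0.0, 0.0, 0.0, -0.031],
[1, -0.026, 0.007, 0.0, 0.0, 0.0, -0.03],
[1, -0.026, 0.006, 0.0, -0.001, 0.0, -0.03],
[1, -0.026, 0.007, 0.0, 0.0, 0.0, -0.03],
[1, -0.026, 0.008, 0.0, 0.0, 0.0, -0.03],
[1, -0.026, 0.008, 0.0, 0.0, 0.0, -0.03],
[1, -0.026, 0.008, 0.0, 0.0, 0.0, -0.03],
[1, -0.026, 0.008, 0.0, 0.0, 0.0, -0.031]
```

Emit:
{"api": "apply_moves", "payload": {
  "targets": [
    [1,-0.027,0.004,0.001,0,0,-0.03],
    [1,-0.026,0.004,0,0,0,-0.031],
    [1,-0.027,0.004,0,0,0,-0.03],
    [1,-0.027,0.005,0,0,0,-0.03],
    [1,-0.026,0.005,0,0,0,-0.03],
    [1,-0.027,0.005,0,0,0,-0.03],
    [1,-0.026,0.006,0,0,0,-0.03],
    [1,-0.027,0.006,0,0,0,-0.031],
    [1,-0.026,0.007,0,0,0,-0.03],
    [1,-0.026,0.006,0,0,0,-0.03],
    [1,-0.026,0.007,0,0,0,-0.03],
    [1,-0.026,0.008,0,0,0,-0.03],
    [1,-0.026,0.008,0,0,0,-0.03],
    [1,-0.026,0.008,0,0,0,-0.03],
    [1,-0.026,0.008,0,0,0,-0.031],
    [1,0,0,0,0,0,0],
    [1,0,0,0,0,0,0]
  ]
}}

```text
time_s: 2.6
tcp_pos: [0.4244, 0.1585, 0.2443]
eef_rot: [180.0, -0.0, -87.0]
contact_force: [0.3, -0.8, 0.4]
gripper_width: 0.0873
gripper_force: 0.0
```

Emit:
{"api": "apply_moves", "payload": {
  "targets": [
    [1,-0.001,-0.001,0.03,0,0,0],
    [1,0,0,0.03,0,0,0],
    [1,0,0,0.02,0,0,0],
    [1,0,0,0.008,0,0,0],
    [1,0,0,0,0,0,0],
    [1,0,0,0,0,0,0]
  ]
}}

```text
time_s: 3.1
tcp_pos: [0.4264, 0.1582, 0.1571]
eef_rot: [-180.0, -0.0, -87.2]
contact_force: [0.7, -1.2, 0.6]
gripper_width: 0.0874
gripper_force: 0.0
```

```bash
python3 - <<'E'
from h import *
print(get_state()['tcp_pos'])
a=capture('top')['frame'];b=capture('side')['frame']
cv2.imwrite('pics/g1.png',np.hstack([cv2.resize(a[150:250,115:215,::-1],(400,400)),cv2.resize(b[180:280,160:260,::-1],(400,400))]))
E
```

```text
[0.42637473 0.15820317 0.15710608]
```

View pics/g1.png

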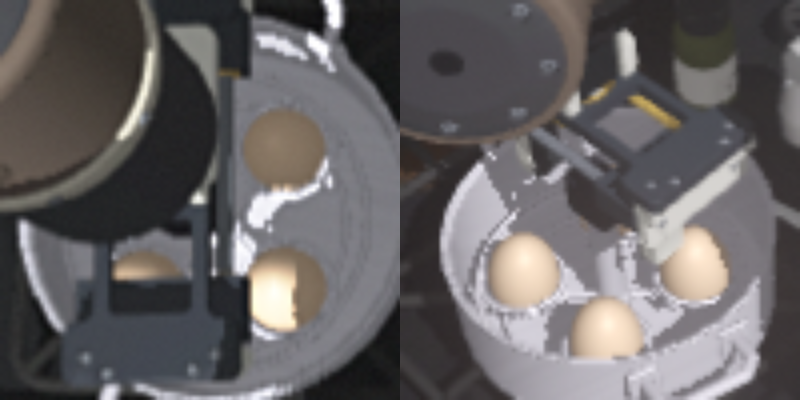

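The fingers straddle the grip (side crop ≈ (600,215)), clear of the eggs. Now the squeeze.

Emit:
{"api": "apply_moves", "payload": {
  "newtons": 22,
  "targets": [
    [0.5,0,0,0,0,0,0],
    [0.5,0,0,0,0,0,0],
    [0.5,0,0,0,0,0,0],
    [0.5,0,0,0,0,0,0],
    [0.45,0,0,0,0,0,0],
    [0.42,0,0,0,0,0,0],
    [0.4,0,0,0,0,0,0],
    [0.38,0,0,0,0,0,0],
    [0.35,0,0,0,0,0,0],
    [0.3,0,0,0,0,0,0],
    [0.3,0,0,0,0,0,0],
    [0.3,0,0,0,0,0,0],
    [0.3,0,0,0,0,0,0]
  ]
}}

```text
time_s: 4.28
tcp_pos: [0.4256, 0.1585, 0.1566]
eef_rot: [180.0, -0.0, -87.1]
contact_force: [-4.4, 0.2, 4.6]
gripper_width: 0.0349
gripper_force: 22.0
```

Width 34.9 mm means the button is fully in. Drawing up.

Emit:
{"api": "apply_moves", "payload": {
  "targets": [
    [0.2,0,0,-0.004,0,0,0],
    [0.2,0,0,-0.006,0,0,0],
    [0.2,0,0,-0.006,0,0,0],
    [0.2,0,0,-0.006,0,0,0],
    [0.2,0,0,-0.006,0,0,0],
    [0.2,0,0,-0.006,0,0,0],
    [0.2,0,0,-0.006,0,0,0],
    [0.2,0,0,-0.006,0,0,0],
    [0.2,0,0,-0.006,0,0,0],
    [0.2,0,0,-0.006,0,0,0],
    [0.2,0,0,0,0,0,0],
    [0.2,0,0,0,0,0,0],
    [0.2,0,0,0,0,0,0]
  ]
}}

```text
time_s: 5.37
tcp_pos: [0.4261, 0.1586, 0.2147]
eef_rot: [-180.0, 0.0, -87.1]
contact_force: [-1.5, 0.0, 1.1]
gripper_width: 0.0347
gripper_force: 22.0
```

```bash
python3 - <<'E'
from h import *
s=get_state();print(s['tcp_pos'],s['contact_force'],s['gripper_width'])
b=capture('side')
P=cloud(b);o=np.load('side0.npz')['P']
def tops(P):
    Q=P.reshape(-1,3);out=[]
    for c in [(.463,.1245),(.3896,.1204),(.3865,.1948)]:
        m=(np.hypot(Q[:,0]-c[0],Q[:,1]-c[1])<.02)&(Q[:,2]>.09)&(Q[:,2]<.14);out.append((np.percentile(Q[m,2],90).round(4),Q[m].mean(0).round(4).tolist(),m.sum()))
    return out
print(tops(o));print(tops(P))
cv2.imwrite('pics/g2.png',cv2.resize(b['frame'][150:280,145:275,::-1],(600,600)))
E
```

```text
[0.42607754 0.15860368 0.21472582] [-1.47284149  0.02659331  1.07501332] 0.034717890157806505
[(np.float64(0.1095), [0.4523, 0.1144, 0.1028], np.int64(22)), (np.float64(0.1131), [0.3833, 0.1252, 0.106], np.int64(155)), (np.float64(0.113), [0.3797, 0.1989, 0.1061], np.int64(166))]
[(np.float64(0.1115), [0.4529, 0.1244, 0.1042], np.int64(71)), (np.float64(0.113), [0.3837, 0.1254, 0.1062], np.int64(148)), (np.float64(0.1123), [0.3799, 0.199, 0.1058], np.int64(168))]
```

View pics/g2.png

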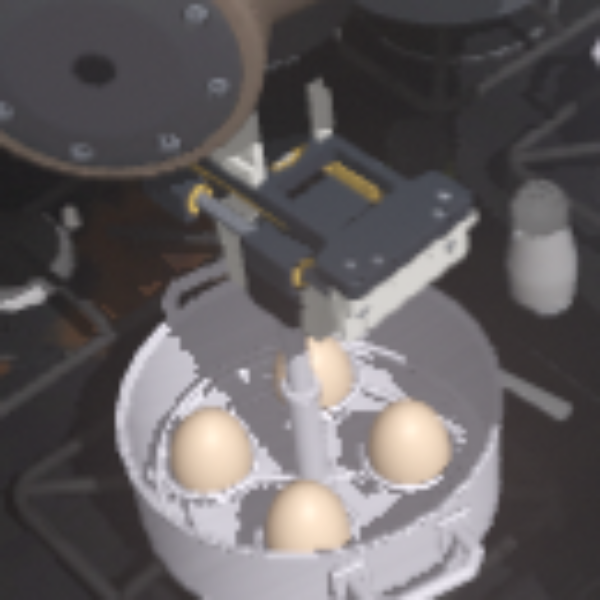

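The handle slides with the rack still down (tube and eggs unmoved), 58 mm out. The last millimetres follow slowly.

Emit:
{"api": "apply_moves", "payload": {
  "targets": [
    [0.2,0,0,-0.002,0,0,0],
    [0.2,0,0,-0.002,0,0,0],
    [0.2,0,0,-0.001,0,0,0],
    [0.2,0,0,-0.001,0,0,0],
    [0.2,0,0,0,0,0,0],
    [0.2,0,0,0,0,0,0],
    [0.2,0,0,0,0,0,0]
  ]
}}

```text
time_s: 6.0
tcp_pos: [0.426, 0.1586, 0.2207]
eef_rot: [-180.0, 0.0, -87.1]
contact_force: [-1.0, -0.1, -0.1]
gripper_width: 0.0348
gripper_force: 22.0
```

Emit:
{"api": "apply_moves", "payload": {
  "targets": [
    [0.2,0,0,-0.001,0,0,0],
    [0.2,0,0,0,0,0,0],
    [0.2,0,0,0,0,0,0]
  ]
}}

```text
time_s: 6.25
tcp_pos: [0.4258, 0.1586, 0.2213]
eef_rot: [180.0, -0.0, -87.1]
contact_force: [-0.3, 0.1, -3.9]
gripper_width: 0.0346
gripper_force: 22.0
```

The pull reached −3.9 N at 64.7 mm, so it is at the end stop with the rack not yet lifted. Opening.

Emit:
{"api": "apply_moves", "payload": {
  "targets": [
    [0.5,0,0,0,0,0,0],
    [0.6,0,0,0,0,0,0],
    [0.8,0,0,0,0,0,0],
    [1,0,0,0,0,0,0],
    [1,0,0,0,0,0,0],
    [1,0,0,0,0,0,0],
    [1,0,0,0,0,0,0],
    [1,0,0,-0.03,0,0,0],
    [1,0,0,-0.03,0,0,0],
    [1,0,0,0,0,0,0]
  ]
}}

```text
time_s: 7.08
tcp_pos: [0.4282, 0.1597, 0.2871]
eef_rot: [-179.6, 0.2, -87.1]
contact_force: [1.1, 0.9, 0.4]
gripper_width: 0.0871
gripper_force: 0.0
```

```bash
python3 - <<'E'
from h import *
s=get_state();print(s['tcp_pos'],s['eef_rot'],s['joints'],s['gripper_width'])
b=capture('side');P=cloud(b);Q=P.reshape(-1,3)
q=Q[(abs(Q[:,0]-.425)<.035)&(abs(Q[:,1]-.16)<.035)&(Q[:,2]>.18)&(Q[:,2]<.244)]
zt=np.percentile(q[:,2],95);print(len(q),zt,np.percentile(q,[1,5,50,95,99],axis=0).round(4).tolist())
cv2.imwrite('pics/g3.png',cv2.resize(b['frame'][150:270,145:275,::-1],(650,600)))
E
```

```text
[0.42822603 0.15970368 0.28705473] [-179.58228923    0.19162186  -87.08283728] [ 45.38746909  -2.44479233 -21.87763354   0.14960459 -70.12972254
 -42.52131717] 0.08713178075032943
278 0.23641423021085475 [[0.4047, 0.1476, 0.1812], [0.4059, 0.1495, 0.1881], [0.4174, 0.1649, 0.229], [0.4362, 0.1726, 0.2364], [0.4431, 0.1733, 0.2376]]
```

View pics/g3.png

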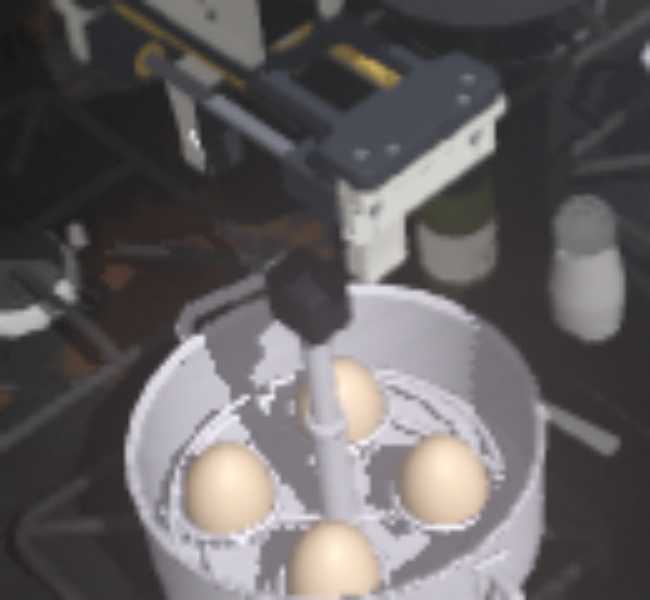

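The handle stands locked (top 64 mm higher, grip at (310,295)) and all eggs are seated. Turning 90° to grip the plain sides.

Emit:
{"api": "apply_moves", "payload": {
  "targets": [
    [1,0,0,0,0,0,-0.071],
    [1,0,0,0,0,0,-0.071],
    [1,0,0,0,0,0,-0.071],
    [1,0,0,0,0,0,-0.071],
    [1,0,0,0,0,0,-0.071],
    [1,0,0,0,0,0,-0.071],
    [1,0,0,0,0,0,-0.071],
    [1,0,0,0,0,0,-0.071],
    [1,0,0,0,0,0,-0.071],
    [1,0,0,0,0,0,-0.071],
    [1,0,0,0,0,0,-0.071],
    [1,0,0,0,0,0,-0.071],
    [1,0,0,0,0,0,-0.071],
    [1,0,0,0,0,0,-0.077],
    [1,0,0,0,0,0,0],
    [1,0,0,0,0,0,0],
    [1,0,0,0,0,0,0]
  ]
}}

```text
time_s: 8.55
tcp_pos: [0.4257, 0.1585, 0.2812]
eef_rot: [180.0, 0.0, 2.6]
contact_force: [0.1, 0.1, -0.2]
gripper_width: 0.0874
gripper_force: 0.0
```

Emit:
{"api": "apply_moves", "payload": {
  "newtons": 25,
  "targets": [
    [1,-0.002,-0.001,0.02,0,0,0],
    [1,0,0,0.02,0,0,0],
    [1,0,0,0.015,0,0,0],
    [1,0,0,0.006,0,0,0],
    [1,0,0,0,0,0,0],
    [0.5,0,0,0,0,0,0],
    [0.4,0,0,0,0,0,0],
    [0.38,0,0,0,0,0,0],
    [0.36,0,0,0,0,0,0],
    [0.34,0,0,0,0,0,0],
    [0.32,0,0,0,0,0,0],
    [0.3,0,0,0,0,0,0],
    [0.28,0,0,0,0,0,0],
    [0.2,0,0,0,0,0,0],
    [0.15,0,0,0,0,0,0],
    [0.15,0,0,0,0,0,0]
  ]
}}

```text
time_s: 9.88
tcp_pos: [0.4238, 0.1596, 0.2205]
eef_rot: [-180.0, 0.0, 2.9]
contact_force: [-0.5, 0.3, -0.5]
gripper_width: 0.0257
gripper_force: 25.0
```

Gripped across the plain 26 mm sides. Lifting.

Emit:
{"api": "apply_moves", "payload": {
  "newtons": 32,
  "targets": [
    [0.1,0,0,0,0,0,0],
    [0.1,0,0,-0.001,0,0,0],
    [0.1,0,0,-0.002,0,0,0],
    [0.1,0,0,-0.003,0,0,0],
    [0.1,0,0,-0.005,0,0,0],
    [0.1,0,0,-0.006,0,0,0],
    [0.1,0,0,-0.006,0,0,0],
    [0.1,0,0,-0.006,0,0,0],
    [0.1,0,0,-0.006,0,0,0]
  ]
}}

```text
time_s: 10.63
tcp_pos: [0.4239, 0.1595, 0.2564]
eef_rot: [-180.0, -0.0, 2.9]
contact_force: [0.2, -0.5, -6.7]
gripper_width: 0.026
gripper_force: 32.0
```

Emit:
{"api": "apply_moves", "payload": {
  "targets": [
    [0.1,0,0,-0.006,0,0,0],
    [0.1,0,0,-0.006,0,0,0],
    [0.1,0,0,-0.006,0,0,0],
    [0.1,0,0,-0.006,0,0,0],
    [0.1,0,0,-0.006,0,0,0],
    [0.1,0,0,-0.006,0,0,0],
    [0.1,0,0,-0.006,0,0,0],
    [0.1,0,0,-0.006,0,0,0],
    [0.1,0,0,-0.006,0,0,0],
    [0.1,0,0,-0.005,0,0,0],
    [0.1,0,0,-0.003,0,0,0],
    [0.1,0,0,-0.002,0,0,0],
    [0.1,0,0,-0.001,0,0,0],
    [0.1,0,0,0,0,0,0],
    [0.1,0,0,0,0,0,0],
    [0.1,0,0,0,0,0,0],
    [0.1,0,0,0,0,0,0],
    [0.1,0,0,0,0,0,0]
  ]
}}

```text
time_s: 12.13
tcp_pos: [0.4238, 0.1594, 0.3204]
eef_rot: [180.0, 0.0, 2.9]
contact_force: [-0.4, -0.1, -7.9]
gripper_width: 0.0257
gripper_force: 32.0
```

```bash
python3 - <<'E'
from h import *
s=get_state();print(s['tcp_pos'],s['contact_force'],s['gripper_width'])
b=capture('side');P=cloud(b)
Q=P.reshape(-1,3)
for c in [(.463,.1245),(.3896,.1204),(.3865,.1948)]:
    m=(np.hypot(Q[:,0]-c[0],Q[:,1]-c[1])<.02)&(Q[:,2]>.18)&(Q[:,2]<.23);print(np.percentile(Q[m,2],90) if m.any() else None,m.sum())
cv2.imwrite('pics/g4.png',cv2.resize(b['frame'][120:285,125:295,::-1],(618,600)))
E
```

```text
[0.42376916 0.15941178 0.32037215] [-0.44167308 -0.09101132 -7.93662775] 0.02567615405697278
0.21268751468362704 92
0.21306505212641869 170
0.21245546124023815 193
```

View pics/g4.png

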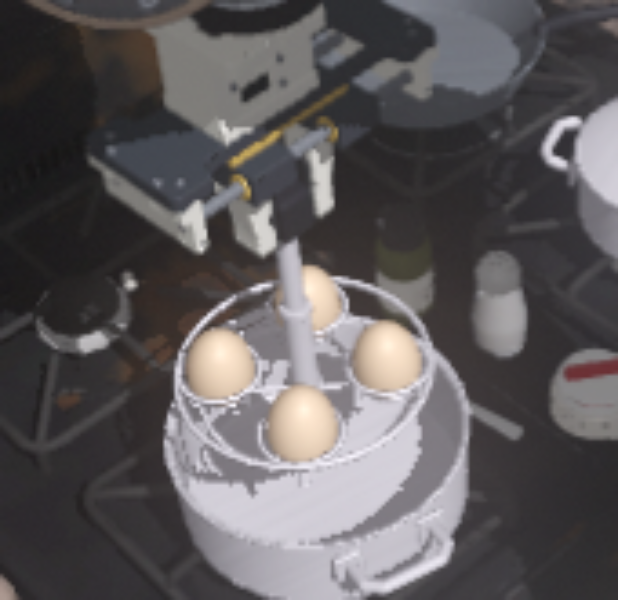

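The rack hangs level with all four eggs seated (tops at 0.2125–0.213 m) and its feet about 30 mm above the rim. Nothing else has moved, so I'm handing it in.

```bash
python3 -c "
from plant import close_job
print(close_job())"
```

```text
the job is handed in; nothing more can be done
None
```

I handed the job in at about 12 s, well under the 51 s limit; the hand-in gave no verdict. The rack is held level by the locked handle, button out, about 30 mm above the pot's rim, with all four eggs in their cups and nothing else seen to move.

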